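# Park the wheeled plant caddy in its inlaid mark

## Task

Of the two small plant trays with a push bar, take the one on wheels by its bar and roll it forward, wheels staying on the shelf, until its two front swivel castors trail straight. Then steer it, bar end last, into the U-shaped strip mark on the shelf: centred, lined up with the mark, castors still trailing straight. Let go and leave the twin tray on stub feet where it stands.

Things in the scene. Friction and masses are not known exactly. Their poses are not given: they have to be found in the camera images.
- caddy_deck (a point): Centre of the deck's top (36 mm up) of the wheeled plant caddy: wooden tray 120 mm long (x), 72 wide (y), squat white pot in front (plant top 76 mm up), 0.4 to 0.6 kg, easy-rolling 24 mm black wheels at the corners: two fixed in direction below the bar, two swivel castors in front. x forward, away from the bar; z up. Starts facing roughly world +y beside its twin, either side of it.
- caddy_bar (a point): Centre of the wheeled caddy's push bar: 105 mm above the shelf, 50 mm behind the deck centre, straight above the fixed rear wheels' axle; axes as the deck's. The wooden bar runs along y: 80 mm long, 12 thick (x), 14 high, on thin posts 32 mm left and right of its centre, free between them down to the deck. Pinch it from above, one finger before and one behind it.
- castor_left (a joint): Swivel angle (rad) of the front left castor, pivot 46 mm ahead and 46 mm left of the deck centre: 0 when its wheel trails straight behind the pivot (axle 14 mm behind), positive anticlockwise from above. Starts 0.7 to 2.0.
- castor_right (a joint): The same for the front right castor. Starts -2.0 to -0.7. Rolling the caddy straight forward about 60 mm brings both castors near 0.
- mark_centre (a point): The parking mark, a flat U of dark metal strips 8 mm wide level with the shelf: 156 mm wide outside, side strips 150 mm long. x (roughly world +y) points from the open end to the closed end, the way the parked caddy points. The point, at shelf level, is where the deck's centre belongs: 77 mm short of the closing strip's centre line, midway between the sides.
- stand_deck (a point): Centre of the deck's top face (36 mm above the shelf) of the twin tray: same deck, bar and pot as the caddy, axes alike, but on four short black stub feet with no wheels; it stands loose beside the caddy and is to be left alone.
There are look-alikes about, which are no part of the job. Leave any blue look-alike of the part that bears caddy_deck alone.

How it is judged:
On the way:
1. rolled on until both castors trail straight (within 15 degrees), deck centre still more than 25 mm from the mark's centre (distance of caddy_bar from where it was at the start of the episode above 0.03 m and horizontal distance between caddy_deck and mark_centre above 0.025 m and value of joint castor_left between -0.26 and 0.26 rad and value of joint castor_right between -0.26 and 0.26 rad), for 0.1 s.
At the end, for the whole second after the job is handed in: The wheeled caddy stands on its wheels with its deck centre within 20 mm of the mark's centre, pointing along the mark within 11 degrees with the bar at the open end, both castors trailing straight within 23 degrees, and the footed twin within 20 mm of where it was (horizontal distance between caddy_deck and mark_centre below 0.02 m and angle between the x axis of caddy_deck and the x axis of mark_centre, either way round below 0.2 rad and x of caddy_bar in the frame of mark_centre below 0 m and height (world z) of caddy_deck below 0.042 m and angle between caddy_deck's own z axis and vertical below 0.1 rad and value of joint castor_left between -0.4 and 0.4 rad and value of joint castor_right between -0.4 and 0.4 rad and distance of caddy_deck from where it was at the start of the episode above 0.1 m and distance of stand_deck from where it was at the start of the episode below 0.02 m); the robot touches nothing.
It fails at once if the caddy is lifted off the shelf (deck more than 12 mm up) or tipped beyond 17 degrees (height (world z) of caddy_deck above 0.048 m or angle between caddy_deck's own z axis and vertical above 0.3 rad).
It fails at once if the footed twin is shoved more than 20 mm or tipped (distance of stand_deck from where it was at the start of the episode above 0.02 m or angle between stand_deck's own z axis and vertical above 0.3 rad).
It also fails if it takes over 45 s, if anything falls off the work surface, if the arm or the gripper's body presses on something with over 40 N, if the wrist force passes 120 N, or if a joint passes its speed limit or range.

## Robot

A 6-joint arm with a two-finger parallel gripper is mounted at the origin on the work surface. World frame = base frame: x ahead of the robot, y to its left, z up, the work surface at z = 0. Lengths are in m, angles in rad, forces in N, time in s.
With the tool pointing down it reaches from about 0.35 to 0.975 m from the base axis. Payload 4.9 kg.
Tool frame: the origin (TCP) lies midway between the tips of the shut fingers; the grasp point (between the pads) lies 19 mm behind it; z points along the fingers, y is the direction in which the jaws open and shut (so a half turn about z gives the same grasp; the last joint's range is limited). The gripper opens to 85 mm and grips with 20 to 120 N. Pads are 22 mm wide; open, the fingers measure 114 mm over their backs; the gripper's body (76 mm by 85 mm) begins 54 mm behind the grasp point. The pads swing forward as they close: fully open they stand 13 mm farther back than shut.
Start: joints at [-1.276, 0.053, 1.613, -0, 1.476, -0.119], TCP at [0.251, -0.572, 0.231] pointing down, gripper open.
Joint ranges: [-3.01, 3.01], [-1.01, 2.22], [0.06, 2.58], [-1.02, 4.17], [0.09, 2.62], [-3.14, 3.14]. Speed limits (rad/s): [2.57, 2.57, 3.14, 3.14, 3.14, 3.14].

## Interface

Orientations are given as a unit quaternion [w, x, y, z].
In Python, from plant import state, grab_frame, camera_params, job_done, boxes_of gives the robot as it stands.
- The arm moves only by the tool step_arm, never from a script. Its argument "steps" is a list of rows, each a list of 4 numbers: the shift along the tool's x, y, z in mm, then the turn about the tool's z in degrees. A call has 1 to 8 rows; each row shifts and turns the pose as measured when the row begins, along the tool's axes as they then stand; what a row does not reach is not made up. A row lasts 1/10 s, in which the tool goes at most 50 mm and 8.59 degrees, less where a joint would pass 70% of its speed; a pose out of reach is approached as far as the arm can. A call is refused whole if a number of a shift passes 50 or a number of a turn 8.59, either way. A call with a gripper value outside its range is refused whole. "claw" is the opening in per cent of the stroke, from 0 (shut) to 100 (fully open), set as the call begins (left out, the last holds). The fingers move at their own pace and stop on an object; the grip force is fixed at half the most. Time passes only in rows, so rows that do not move let the fingers close. It gives the time, the measured TCP pose, the force and the opening at its end, in the units of the state.
- state(): the state, without advancing time (a new reading comes with each control period).
- grab_frame(name): name is "scene" or "top" or "wrist"; returns (picture, depth): 384x512x3 uint8, red, green, blue; 384x512 float32, m along the optical axis (not along the pixel's ray), 0 where there is no reading.
- camera_params(name): a dict with "mtx" (3x3 intrinsics, pixels), "k1" (the pictures are not rectified: a ray, as slopes to the right and down, at radius r is drawn at 1 + k1 r^2 times it, then the intrinsics apply), "extrinsics" (4x4, takes a point from camera to world coordinates); the wrist camera has in their place "T_tool_cam" (4x4, takes a point from camera to tool coordinates, whose origin is the TCP and whose axes are the flange's). Camera axes: x right, y down, z forward; pixel columns grow to the right and rows downward; lengths in m; the calibration is good to about 2 mm. A picture is of the moment at which its call begins: read the wrist's pose just before it. camera_params takes no time and is no camera call.
- job_done(): hands the job in, once; it reports no verdict.
Trained networks look in the newest picture that a camera, given by its name, has taken for a name from the list of things; names that differ only in an ending like _2 or _b are one class to them, and where a whole thing is asked for, a point or a joint stands for the part that bears it (a point fixed in the world has none). Each returns a list of dicts, best first, with "p" (0 to 1); they miss things now and then, are a little off and sometimes report something else, mostly with a low value. They report only what shows in the picture. A call takes as long as a camera call. They do not tell look-alikes from the thing itself.
- boxes_of(camera, label): "box" ([left, top, width, height] in pixels, round what is visible of it).
The state is a dict: "time": time; "joint_pos": joint angles; "joint_vel": joint speeds; "joint_efforts": joint torques, N m; "tool_pos": TCP position; "tool_rot": TCP orientation; "contact_force": force on the tool from outside, world axes, zero at the start; "ft_torque": the same for the moment, N m; "gripper_width": opening from 0.0 (shut) to 1.0 (fully open).
Only numpy, scipy, OpenCV 4.12 (cv2) and the standard library are available. Lean on these libraries where they do the work, as an engineer would, in place of code of your own. Each camera call takes 0.05 s, during which the arm holds its last target. There are 200 camera calls.

## Working session

There is one attempt and no reset: what is moved stays moved. The work goes in short steps, Python scripts to look and compute and a tool call to move; the robot and the scene stay as the last step left them, time stands still between calls to the robot, and variables do not carry over. Pictures are saved under pics/ and viewed, about 8 in all and at most 12, crops included, and the job is handed in when it is done.

Besides the shell and the picture viewer there is one more tool, called after "Request:" by a JSON object that holds its "api" and its "payload". step_arm: Moves the arm, as the interface text tells. Its arguments: {"type":"object","properties":{"steps":{"type":"array"},"claw":{"type":"number"}},"required":["steps"]}

```bash
mkdir -p pics; ls; python3 - <<'E'
from plant import *
import cv2,numpy as np
for n in ("scene","top"):
    p,d=grab_frame(n); cv2.imwrite(f"pics/{n}0.png",p[:,:,::-1]); np.save(f"{n}0.npy",d)
    c=camera_params(n); print(n,np.round(c["mtx"],1).tolist(),c["k1"],np.round(c["extrinsics"],3).tolist())
    for l in ("caddy_deck","stand_deck","castor_left","castor_right"):
        print(l,[(np.round(b["box"]).tolist(),round(b["p"],2)) for b in boxes_of(n,l)])
print(state()["time"],state()["tool_rot"])
E
```

```text
pics
scene [[418.6, 0.0, 259.8], [0.0, 418.6, 192.5], [0.0, 0.0, 1.0]] -0.11455687451997348 [[0.729, 0.427, -0.535, 1.159], [0.684, -0.463, 0.563, -0.669], [-0.007, -0.777, -0.63, 0.772], [0.0, 0.0, 0.0, 1.0]]
caddy_deck [([200.0, 225.0, 61.0, 53.0], 0.96), ([295.0, 197.0, 58.0, 64.0], 0.96), ([157.0, 191.0, 54.0, 44.0], 0.67), ([146.0, 252.0, 51.0, 72.0], 0.65)]
stand_deck [([156.0, 190.0, 52.0, 45.0], 0.93), ([274.0, 146.0, 62.0, 24.0], 0.21)]
castor_left [([309.0, 249.0, 11.0, 9.0], 0.52)]
castor_right [([247.0, 245.0, 12.0, 10.0], 0.62)]
top [[468.9, 0.0, 256.0], [0.0, 468.9, 186.2], [0.0, 0.0, 1.0]] -0.15041659320830708 [[-0.027, -0.981, 0.192, 0.38], [-0.999, 0.03, 0.016, -0.068], [-0.022, -0.191, -0.981, 1.116], [0.0, 0.0, 0.0, 1.0]]
caddy_deck [([292.0, 145.0, 60.0, 56.0], 0.79), ([210.0, 88.0, 61.0, 62.0], 0.7), ([372.0, 137.0, 59.0, 60.0], 0.57)]
stand_deck [([294.0, 233.0, 58.0, 38.0], 0.81), ([91.0, 211.0, 62.0, 68.0], 0.61)]
castor_left [([389.0, 142.0, 4.0, 8.0], 0.58)]
castor_right [([417.0, 164.0, 9.0, 8.0], 0.43), ([242.0, 145.0, 2.0, 6.0], 0.4)]
0.5 [-4.62408592e-05  9.78673287e-01  2.05422965e-01 -1.69574535e-05]
```

```bash
python3 - <<'E'
import cv2,numpy as np
s=cv2.imread("pics/scene0.png");t=cv2.imread("pics/top0.png")
cv2.imwrite("pics/top0b.png",cv2.resize(t,(800,600),interpolation=cv2.INTER_CUBIC))
cv2.imwrite("pics/s0c.png",cv2.resize(s[130:340,130:400],(771,600),interpolation=cv2.INTER_CUBIC))
E
```

```text
(no output)
```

View pics/top0b.png

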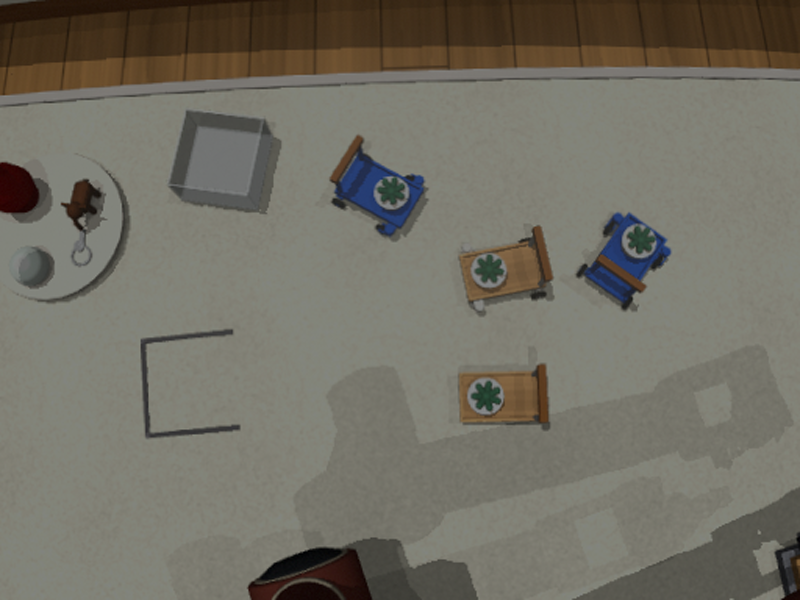

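View pics/s0c.png

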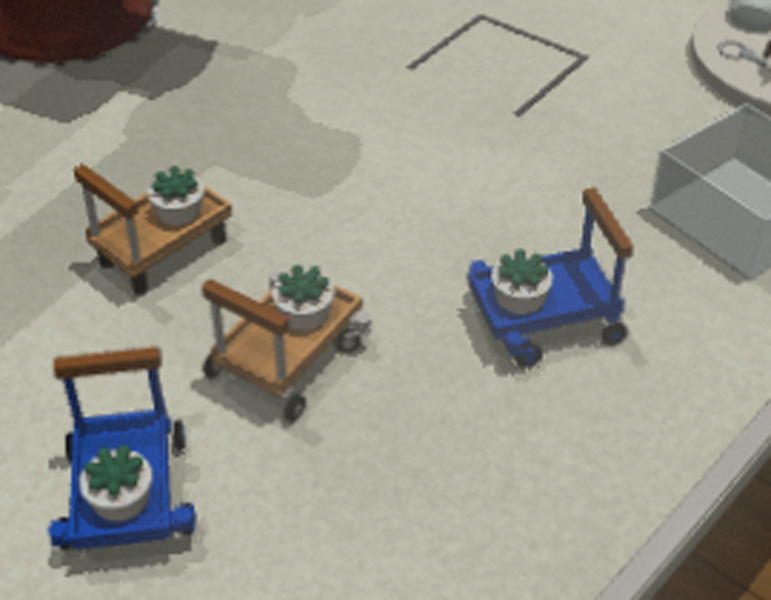

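Top view (800x600 scale): the wooden caddy with black wheels and grey castors is at (505,270) and the wooden twin on stub feet is at (505,397). The blue look-alikes are at (380,190) and (630,255), and the U mark is at (190,385), open to the right (-y). The scene crop shows the wheels on the (505,270) tray, so I choose that one.

```bash
cat > h.py <<'E'
import numpy as np,cv2
from plant import *
def rays(n,uv):
    c=camera_params(n); k=c["k1"]
    D=np.array([k,0,0,0,0.]) 
    q=cv2.undistortPoints(np.asarray(uv,float).reshape(-1,1,2),c["mtx"],D).reshape(-1,2)
    return np.c_[q,np.ones(len(q))]
def ext(n,st=None):
    c=camera_params(n)
    if n!="wrist": return c["extrinsics"]
    from scipy.spatial.transform import Rotation as R
    T=np.eye(4); w,x,y,z=st["tool_rot"]; T[:3,:3]=R.from_quat([x,y,z,w]).as_matrix(); T[:3,3]=st["tool_pos"]
    return T@c["T_tool_cam"]
def atz(n,uv,z,st=None):
    E=ext(n,st); r=rays(n,uv)@E[:3,:3].T; s=(z-E[2,3])/r[:,2]; return E[:3,3]+r*s[:,None]
def cloud(n,d,st=None):
    v,u=np.mgrid[:d.shape[0],:d.shape[1]]; E=ext(n,st)
    r=rays(n,np.c_[u.ravel(),v.ravel()])*d.ravel()[:,None]
    return (r@E[:3,:3].T+E[:3,3]).reshape(*d.shape,3)
def rect(P):
    (cx,cy),(w,h),a=cv2.minAreaRect(P[:,:2].astype(np.float32)*1000)
    if w<h: w,h,a=h,w,a+90
    return np.round([cx,cy,w,h,(a+90)%180-90],1)   # long axis angle, deg, -90..90
def bar(n,d,box,st=None):
    P=cloud(n,d,st); u0,v0,u1,v1=box
    Q=P[v0:v1,u0:u1].reshape(-1,3); z=d[v0:v1,u0:u1].ravel()
    m=(z>0)&(Q[:,2]>.09)&(Q[:,2]<.125); Q=Q[m]
    return len(Q),rect(Q),Q.mean(0).round(4),np.percentile(Q[:,2],[5,50,95]).round(4)
E
python3 - <<'E'
from h import *
d=np.load("top0.npy"); g=cv2.imread("pics/top0.png",0)
print("caddy",bar("top",d,(290,140,360,205))); print("twin",bar("top",d,(290,225,360,280)))
roi=np.zeros_like(g); roi[200:290,80:160]=255
m=((g<90)&(roi>0)); v,u=np.nonzero(m); print(m.sum(), np.median(g[200:290,80:160]))
P=atz("top",np.c_[u,v],0.0); print("mark",rect(P),cv2.boxPoints(cv2.minAreaRect((P[:,:2]*1000).astype(np.float32))).round(1).tolist())
d=np.load("scene0.npy"); print("caddy s",bar("scene",d,(195,220,245,265)))
g=cv2.imread("pics/scene0.png",0);roi=g*0;roi[130:175,270:340]=1
v,u=np.nonzero((g<90)&(roi>0)); P=atz("scene",np.c_[u,v],0.0);print("mark s",rect(P),len(P))
E
```

```text
caddy (232, array([ 626.5, -254.8,   81.2,   13. ,    9.3]), array([ 0.625 , -0.2539,  0.1111]), array([0.1032, 0.1119, 0.1153]))
twin (234, array([ 4.293e+02, -2.431e+02,  7.940e+01,  1.320e+01,  3.000e-01]), array([ 0.43  , -0.242 ,  0.1118]), array([0.1052, 0.1123, 0.1156]))
570 128.0
mark [463.6 281.9 156.8 150.1   4.8] [[379.20001220703125, 350.1000061035156], [391.79998779296875, 200.5], [548.0999755859375, 213.8000030517578], [535.4000244140625, 363.29998779296875]]
caddy s (250, array([ 628.4, -257.5,   80.5,   14.4,    9.1]), array([ 0.6317, -0.2593,  0.1076]), array([0.0976, 0.11  , 0.1131]))
mark s [464.5 280.4 150.8 140.8   4.9] 46
```

Request:
{"api": "step_arm", "payload": {"steps": [[0,0,0,8],[0,0,0,6.4],[40,-24,0,0],[40,-24,0,0],[40,-24,0,0],[40,-24,0,0],[40,-24,0,0],[40,-24,0,0]], "claw": 100}}

```text
time: 1.3
tool_pos: [0.47, -0.393, 0.2317]
tool_rot: [0.002, 0.998, 0.07, 0.0]
contact_force: [0.6, 0.2, 0.1]
gripper_width: 1.0
```

Request:
{"api": "step_arm", "payload": {"steps": [[40,-24,0,0],[40,-24,0,0],[40,-24,0,0],[20,-15,0,0],[0,0,0,0]]}}

```text
time: 1.8
tool_pos: [0.6051, -0.2776, 0.2322]
tool_rot: [0.002, 0.997, 0.073, 0.001]
contact_force: [-0.5, -0.5, 0.4]
gripper_width: 0.999
```

```bash
cat >> h.py <<'E'
def pose(st):
    from scipy.spatial.transform import Rotation as R
    w,x,y,z=st["tool_rot"]; M=R.from_quat([x,y,z,w]).as_matrix(); p=np.array(st["tool_pos"])*1000
    return p,np.degrees(np.arctan2(-M[1,1],-M[0,1])),M   # heading = -tool y
def need(st,x,y,z,hd):
    p,a,M=pose(st); return np.round(M.T@(np.array([x,y,z])-p),1),"turn",round(a-hd,2)
def wbar():
    st=state(); p,d=grab_frame("wrist"); C=cloud("wrist",d,st).reshape(-1,3)
    t=np.array(st["tool_pos"]); m=(d.ravel()>0)&(C[:,2]>.09)&(C[:,2]<.125)&(np.hypot(*(C[:,:2]-t[:2]).T)<.12)
    return p,d,st,C[m]
E
python3 - <<'E'
from h import *
p,d,st,Q=wbar()
print(st["time"],pose(st)[:2],need(st,627,-255.5,86,99.3))
print(len(Q),rect(Q) if len(Q) else 0,Q.mean(0) if len(Q) else 0)
cv2.imwrite("pics/w1.png",p[:,:,::-1])
E
```

```text
1.8 (array([ 605.05510394, -277.63814831,  232.16252662]), np.float64(98.39645356726129)) (array([ 24.6, -19.3, 146.1]), 'turn', np.float64(-0.9))
1981 [ 600.8 -309.9  173.9   69.4   63.1] [ 0.61586912 -0.30388144  0.1118038 ]
```

View pics/w1.png

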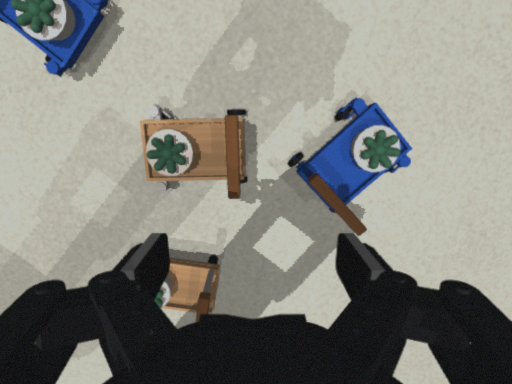

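The wrist picture shows the wooden wheeled caddy with its bar at (233,155) and castors at (160,112). The blue one's bar starts about 75 mm behind, so the open rear finger has clearance.

```bash
python3 - <<'E'
from h import *
p,d,st,Q=wbar()
C=cloud("wrist",d,st)
S=C[110:205,215:250].reshape(-1,3); S=S[(S[:,2]>.09)&(S[:,2]<.125)]
r=rect(S); print(len(S),r,np.percentile(S[:,2],50)); print(need(st,r[0],r[1],86,99.3))
E
```

```text
1102 [ 627.6 -256.5   79.    12.2    9.4] 0.1120475497070211
(array([ 26.1, -19.2, 146.1]), 'turn', np.float64(-0.97))
```

Request:
{"api": "step_arm", "payload": {"steps": [[26,-19,0,-1],[0,0,40,0],[0,0,40,0],[0,0,30,0],[0,0,0,0]]}}

```text
time: 2.4
tool_pos: [0.6244, -0.2653, 0.1226]
tool_rot: [0.005, 0.997, 0.076, 0.003]
contact_force: [-0.1, -0.5, -0.2]
gripper_width: 1.001
```

```bash
python3 -c "
from h import *
s=state();print(need(s,627.6,-256.5,86,99.4),pose(s)[:2])"
```

```text
(array([ 4.3, -8.6, 36.5]), 'turn', np.float64(-0.65)) (array([ 624.40684672, -265.25609209,  122.55574087]), np.float64(98.75494241887844))
```

Request:
{"api": "step_arm", "payload": {"steps": [[4,-9,0,-0.6],[0,0,18,0],[0,0,18,0],[0,0,0,0]]}}

```text
time: 2.8
tool_pos: [0.6284, -0.2591, 0.0896]
tool_rot: [0.007, 0.997, 0.08, 0.006]
contact_force: [-0.5, 0.3, 0.1]
gripper_width: 1.004
```

```bash
python3 -c "
from h import *
s=state();print(need(s,627.6,-256.5,86,99.4),pose(s)[:2],s['contact_force'])"
```

```text
(array([-0.4, -2.8,  3.6]), 'turn', np.float64(-0.2)) (array([ 628.3866009 , -259.13707138,   89.60556893]), np.float64(99.20102260352733)) [-0.47564179  0.28627588  0.06275388]
```

Request:
{"api": "step_arm", "payload": {"steps": [[0,-3,3,-0.2],[0,0,0,0]]}}

```text
time: 3.0
tool_pos: [0.6284, -0.2563, 0.0869]
tool_rot: [0.008, 0.997, 0.082, 0.006]
contact_force: [-0.0, 0.1, -0.5]
gripper_width: 1.001
```

Request:
{"api": "step_arm", "payload": {"steps": [[0,0,0,0],[0,0,0,0],[0,0,0,0],[0,0,0,0],[0,0,0,0],[0,0,0,0],[0,0,0,0]], "claw": 0}}

```text
time: 3.7
tool_pos: [0.6298, -0.2568, 0.0897]
tool_rot: [0.009, 0.997, 0.082, 0.008]
contact_force: [0.3, -0.5, 0.2]
gripper_width: 0.124
```

```bash
python3 -c "
from h import *
s=state();print(need(s,627.6,-256.5,86,99.4),pose(s)[:2],s['contact_force'],s['gripper_width'])"
```

```text
(array([-2.2, -0.7,  3.6]), 'turn', np.float64(0.03)) (array([ 629.84597823, -256.75530365,   89.68711266]), np.float64(99.42834690129665)) [ 0.31804652 -0.46895583  0.23960482] 0.12367606754350566
```

Request:
{"api": "step_arm", "payload": {"steps": [[0,-4,0.4,0],[0,-7,0.4,0],[0,-9,0.4,0],[0,-9,0.4,0],[0,-9,0.4,0],[0,-9,0.4,0],[0,-9,0.4,0],[0,-9,0.4,0]]}}

```text
time: 4.5
tool_pos: [0.6202, -0.1895, 0.0896]
tool_rot: [0.011, 0.997, 0.082, 0.01]
contact_force: [-1.8, -0.6, 4.8]
gripper_width: 0.122
```

```bash
python3 -c "
from h import *
s=state();print(pose(s)[:2],s['contact_force'],s['gripper_width'],s['tool_rot'])
p,d=grab_frame('scene');cv2.imwrite('pics/s1.png',cv2.resize(p[150:300,190:390,::-1],(800,600),interpolation=cv2.INTER_CUBIC))"
```

```text
(array([ 620.23228561, -189.54147552,   89.59307432]), np.float64(99.38967584709228)) [-1.81868897 -0.60187406  4.78191774] 0.12202585627237612 [0.01101393 0.99652553 0.08194643 0.0100169 ]
```

View pics/s1.png

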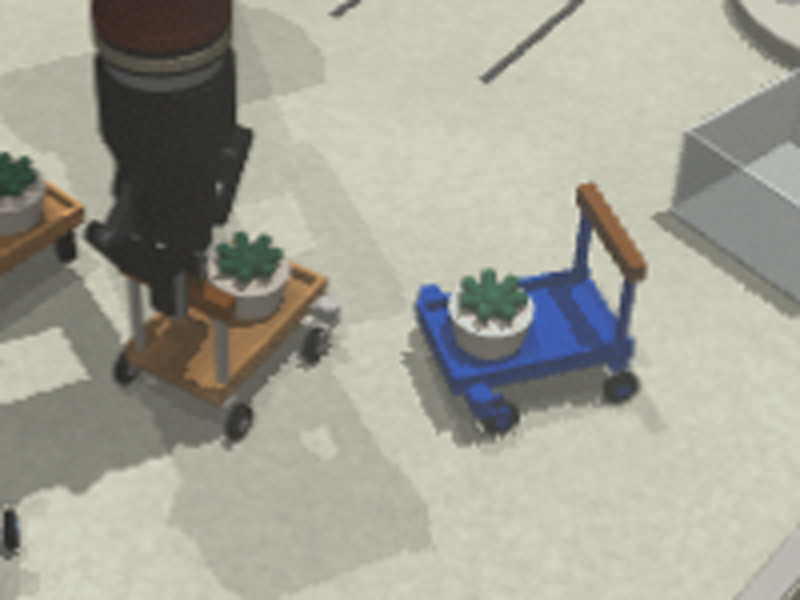

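Caddy rolling on all wheels, the front right castor (315,340) trails back; straight. Planning the S-curve now.

```bash
cat > plan.py <<'E'
import numpy as np,sys
from scipy.optimize import fsolve
def arcs(p,h,q,g):
    # unknown: mid heading m, len1, len2 with equal lengths ratio -> len L1,L2
    def end(v):
        m,L1,L2=v; x,y=p
        for a,b,L in((h,m,L1),(m,g,L2)):
            t=np.radians(np.linspace(a,b,101)); x+=L*np.cos(t).mean(); y+=L*np.sin(t).mean()
        return x,y
    f=lambda v:[*(np.array(end(v))-q),abs(v[0]-h)*v[2]-abs(v[0]-g)*v[1]]
    return fsolve(f,[128,190,190])
x,y,h=map(float,sys.argv[1:4]); print(arcs((x,y),h,(477,146),94.8))
E
python3 plan.py 620.2 -189.5 99.39
```

```text
[129.29227785 171.75498922 198.11938208]
```

Request:
{"api": "step_arm", "payload": {"steps": [[-0.1,-9.5,0.4,-1.6],[-0.1,-9.5,0.4,-1.6],[-0.1,-9.5,0.4,-1.6],[-0.1,-9.5,0.4,-1.6],[-0.1,-9.5,0.4,-1.6],[-0.1,-9.5,0.4,-1.6],[-0.1,-9.5,0.4,-1.6],[-0.1,-9.5,0.4,-1.6]]}}

```text
time: 5.35
tool_pos: [0.6019, -0.1068, 0.0896]
tool_rot: [0.012, 0.98, 0.2, 0.014]
contact_force: [0.1, -0.6, 5.9]
gripper_width: 0.129
```

```bash
cat > s.py <<'E'
from h import *
s=state();print(s["time"],[np.round(v,1) for v in pose(s)[:2]],np.round(s['contact_force'],1),np.round(s['ft_torque'],2),s['gripper_width'],np.round(s['tool_rot'],3))
E
python3 s.py
```

```text
5.35 [array([ 601.9, -106.8,   89.6]), np.float64(113.1)] [ 0.1 -0.6  5.9] [ 0.08  0.15 -0.03] 0.12858502926189466 [0.012 0.98  0.2   0.014]
```

```bash
python3 plan.py 601.9 -106.8 113.1
```

```text
[131.61325587  95.87793934 190.651452  ]
```

Request:
{"api": "step_arm", "payload": {"steps": [[-0.8,-11,0.4,-2],[-0.8,-11,0.4,-2.1],[-0.8,-11,0.4,-2.1],[-0.8,-11,0.4,-2.1],[-0.8,-11,0.4,-2.1],[-0.8,-11,0.4,-2.1],[-0.8,-11,0.4,-2.1],[-0.8,-11,0.4,-1.5]]}}

```text
time: 6.15
tool_pos: [0.5556, -0.0245, 0.09]
tool_rot: [0.015, 0.939, 0.344, 0.021]
contact_force: [2.5, -0.6, 6.3]
gripper_width: 0.125
```

```bash
python3 s.py
```

```text
6.15 [array([555.6, -24.5,  90. ]), np.float64(130.2)] [ 2.5 -0.6  6.3] [ 0.14  0.24 -0.02] 0.1253509399631955 [0.015 0.939 0.344 0.021]
```

Request:
{"api": "step_arm", "payload": {"steps": [[0.3,-11,0.5,1.2],[0.3,-11,0.5,2],[0.3,-11,0.5,2],[0.3,-11,0.5,2],[0.3,-11,0.5,2],[0.3,-11,0.5,2],[0.3,-11,0.5,2],[0.3,-11,0.5,2]]}}

```text
time: 6.95
tool_pos: [0.5067, 0.0549, 0.0896]
tool_rot: [0.016, 0.975, 0.219, 0.024]
contact_force: [-0.3, -2.2, 8.9]
gripper_width: 0.126
```

```bash
python3 s.py; python3 -c "
from h import *
print(pose(state())[2].round(3))"
```

```text
6.95 [array([506.7,  54.9,  89.6]), np.float64(115.2)] [-0.3 -2.2  8.9] [-0.22  0.75  0.19] 0.12599365223387268 [0.016 0.975 0.219 0.024]
[[ 0.903  0.426  0.054]
 [ 0.428 -0.904 -0.02 ]
 [ 0.04   0.041 -0.998]]
```

Request:
{"api": "step_arm", "payload": {"steps": [[0.3,-11,0.5,2.3],[0.3,-11,0.5,2.3],[0.3,-11,0.5,2.3],[0.3,-11,0.5,2.3],[0.3,-11,0.5,2.3],[0.3,-11,0.5,2.3],[0.3,-11,0.5,2.3],[0.3,-9,0.5,2.3]]}}

```text
time: 7.75
tool_pos: [0.4804, 0.144, 0.0895]
tool_rot: [0.013, 0.998, 0.06, 0.026]
contact_force: [-0.7, -2.2, 7.4]
gripper_width: 0.124
```

```bash
cat > look.py <<'E'
from h import *
import sys
s=state();print(s["time"],[np.round(v,1) for v in pose(s)[:2]],np.round(s['contact_force'],1))
for n in ("top","scene"):
    p,d=grab_frame(n)
    C=cloud(n,d); x0,y0=s["tool_pos"][:2]; r=np.hypot(C[...,0]-x0,C[...,1]-y0)
    print(n,[(np.round(b["box"]).tolist(),round(b["p"],2)) for b in boxes_of(n,"caddy_deck")])
    cv2.imwrite(f"pics/{n}{sys.argv[1]}.png",p[:,:,::-1]); np.save(f"{n}{sys.argv[1]}.npy",d)
E
python3 look.py 2; python3 -c "
import cv2,numpy as np
t=cv2.imread('pics/top2.png')[180:300,70:230]
cv2.imwrite('pics/t2c.png',cv2.resize(t,(800,600),interpolation=cv2.INTER_CUBIC))"
```

```text
7.75 [array([480.4, 144. ,  89.5]), np.float64(96.9)] [-0.7 -2.2  7.4]
top [([208.0, 88.0, 63.0, 59.0], 0.82), ([369.0, 138.0, 57.0, 62.0], 0.59), ([126.0, 218.0, 57.0, 51.0], 0.57)]
scene [([148.0, 253.0, 52.0, 71.0], 0.89), ([296.0, 196.0, 56.0, 63.0], 0.85), ([266.0, 136.0, 49.0, 39.0], 0.67)]
```

View pics/t2c.png

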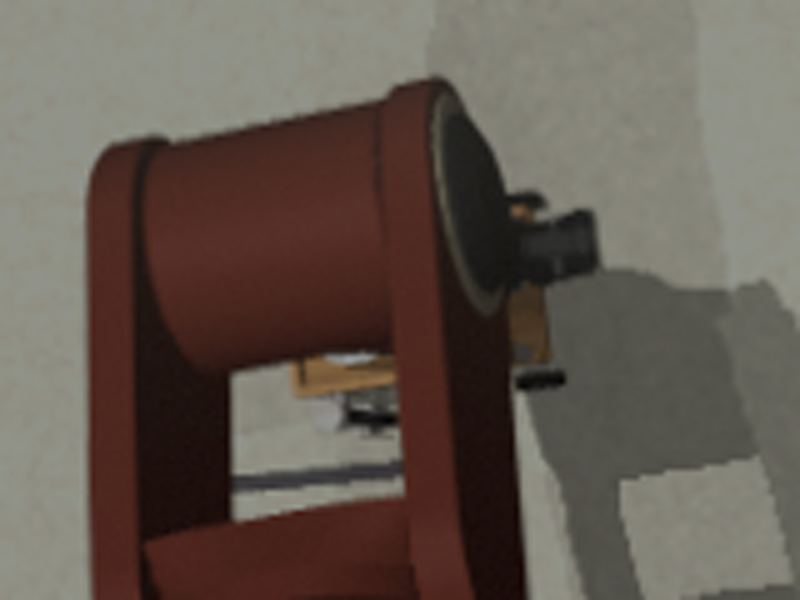

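The crop shows the caddy entering the mark: the left castor (365,415) trails parallel to the side strip (320,478) and the rear wheels are at the right.

Request:
{"api": "step_arm", "payload": {"steps": [[-0.2,-10,0.5,0.6],[-0.2,-10,0.5,0.6],[-0.2,-10,0.5,0.6],[0,-10,0.5,0],[0,-10,0.5,0],[0,-10,0.5,0],[0,-8,0.5,0],[0,-5,0.4,0]]}}

```text
time: 8.75
tool_pos: [0.4716, 0.2241, 0.0899]
tool_rot: [0.011, 0.998, 0.049, 0.029]
contact_force: [0.2, -0.6, 6.3]
gripper_width: 0.123
```

```bash
python3 s.py; python3 -c "
from h import *
s=state();print(need(s,470.3,226.4,89.5,94.8))
p,d=grab_frame('scene')
cv2.imwrite('pics/s3.png',cv2.resize(p[100:190,230:350,::-1],(800,600),interpolation=cv2.INTER_CUBIC))"
```

```text
8.75 [array([471.6, 224.1,  89.9]), np.float64(95.6)] [ 0.2 -0.6  6.3] [-0.11  0.4   0.01] 0.12304458425363232 [0.011 0.998 0.049 0.029]
(array([-1.1, -2.4,  0.2]), 'turn', np.float64(0.77))
```

View pics/s3.png

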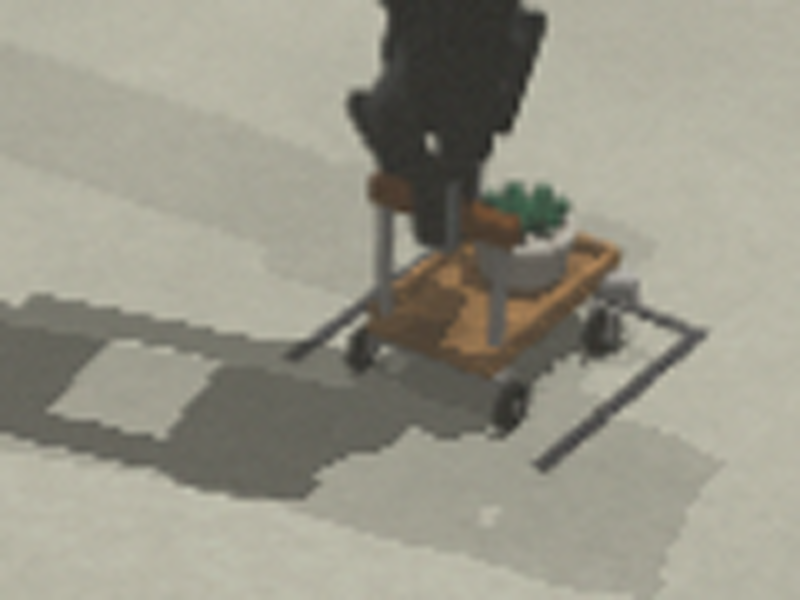

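The caddy is within the mark, roughly centred: rear wheels at (360,365) and (505,430), strip ends at (290,355) and (540,465). I'll nudge 3 mm forward and release.

Request:
{"api": "step_arm", "payload": {"steps": [[-0.3,-3,0.4,0.3],[0,0,0.3,0],[0,0,0.3,0]]}}

```text
time: 9.1
tool_pos: [0.47, 0.2309, 0.0902]
tool_rot: [0.009, 0.998, 0.048, 0.03]
contact_force: [1.2, 0.5, 5.1]
gripper_width: 0.124
```

Request:
{"api": "step_arm", "payload": {"steps": [[0,0,0.3,0],[0,0,0.3,0],[0,0,0.3,0],[0,0,0.3,0],[0,0,0.3,0],[0,0,0.3,0],[0,0,0.3,0]], "claw": 100}}

```text
time: 9.8
tool_pos: [0.4654, 0.2316, 0.0836]
tool_rot: [0.009, 0.998, 0.05, 0.026]
contact_force: [0.2, 0.3, -0.7]
gripper_width: 0.998
```

```bash
python3 s.py
```

```text
9.8 [array([465.4, 231.6,  83.6]), np.float64(95.7)] [ 0.2  0.3 -0.7] [0.06 0.07 0.01] 0.9981818696792475 [0.009 0.998 0.05  0.026]
```

Retreat upward, then sideways away from the view.

Request:
{"api": "step_arm", "payload": {"steps": [[0,0,-15,0],[0,0,-25,0],[0,0,-40,0],[0,0,-40,0],[0,0,-20,0],[0,40,-10,0],[0,40,0,0],[0,40,0,0]]}}

```text
time: 10.6
tool_pos: [0.4694, 0.1152, 0.2518]
tool_rot: [0.008, 0.998, 0.055, 0.031]
contact_force: [1.3, -0.3, 0.7]
gripper_width: 1.004
```

Request:
{"api": "step_arm", "payload": {"steps": [[0,45,0,0],[0,45,0,0],[0,45,0,0],[0,45,0,0],[0,45,0,0],[0,45,0,0],[0,0,0,0]]}}

```text
time: 11.3
tool_pos: [0.4993, -0.1678, 0.2712]
tool_rot: [0.011, 0.998, 0.053, 0.039]
contact_force: [0.4, 0.6, 0.2]
gripper_width: 1.0
```

```bash
python3 look.py 4; python3 - <<'E'
from h import *
d=np.load("top4.npy"); ds=np.load("scene4.npy")
def near(n,d,c,r=.075):
    C=cloud(n,d); m=(d>0)&(C[...,2]>.09)&(C[...,2]<.12)&(np.hypot(C[...,0]-c[0],C[...,1]-c[1])<r); Q=C[m]
    return len(Q),rect(Q) if len(Q)>5 else 0
for n,D in(("top",d),("scene",ds)): print(n,"bar",near(n,D,(.468,.23)),"twin",near(n,D,(.43,-.243)))
g=cv2.imread("pics/top4.png")[180:300,70:170]
cv2.imwrite("pics/t4c.png",cv2.resize(g,(500,600),interpolation=cv2.INTER_CUBIC))
E
```

```text
11.3 [array([ 499.3, -167.8,  271.2]), np.float64(96.0)] [0.4 0.6 0.2]
top [([371.0, 137.0, 56.0, 61.0], 0.72), ([212.0, 89.0, 59.0, 58.0], 0.61), ([90.0, 224.0, 58.0, 46.0], 0.27)]
scene [([286.0, 124.0, 44.0, 40.0], 0.82), ([294.0, 194.0, 58.0, 68.0], 0.77), ([145.0, 253.0, 54.0, 69.0], 0.71)]
top bar (252, array([467.8, 232.6,  81. ,  14. ,   4.9])) twin (107, array([ 445.5, -242.5,   46.7,   11.6,   -0.6]))
scene bar (142, array([468.5, 228.3,  83.7,  16.1,   4.6])) twin (173, array([ 4.332e+02, -2.447e+02,  7.970e+01,  1.380e+01, -1.000e-01]))
```

View pics/t4c.png

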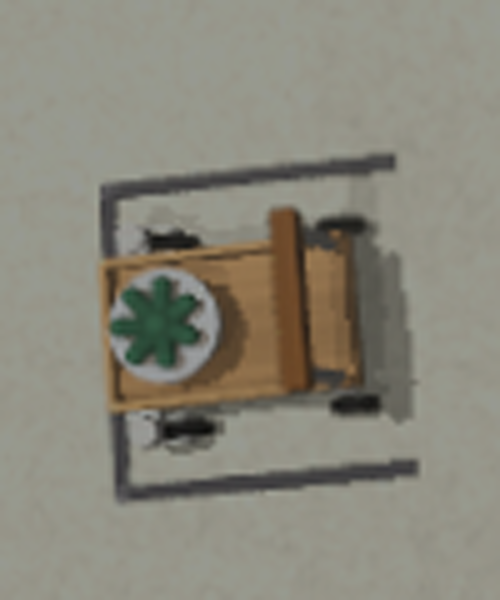

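The top crop shows the caddy centred between the strips, aligned, with both castors (170,240) and (190,430) trailing straight.

```bash
python3 -c "
from plant import *
print(job_done())"
```

```text
the job is handed in; nothing more can be done
None
```

I rolled the wheeled wooden caddy by its bar about 65 mm straight until its castors trailed. I then steered it through an S-curve into the U mark, released it and backed the arm clear. I handed the job in at about 11.4 s; it gives no verdict.

**Position and heading:** The bar measured at about (468, 230) mm with a heading of 94.8°. That puts the deck centre about 4–6 mm forward of the mark's centre, within the 20 mm limit, and aligned to under 1° with the mark's 94.8°. The top and scene cameras disagreed by about 4 mm along the mark (232.6 and 228.3 mm).

**Castors:** Both looked straight in the final top picture. I judged this by eye and did not measure the angles.

**Twin tray:** In the final scene view it was within about 4 mm of its starting measurement, which had been taken with the top camera. The arm half hid it from the top camera at the end, so that camera's last reading (about 16 mm off, on a cut-off bar) does not count as a check.

**Arm behaviour:** The tool drifted about 3° out of vertical while rolling, and the wrist force stayed under about 10 N at each check.

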